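# Press the tube jig's clamp latches home in order

### The job

The steel tube lies ready in the bench jig. Press its three brass clamp latches all the way down so that they stay down: the large round one first, then the square one, then the small round one. Only press: leave the tube in its cradle, and leave the things lying around the jig where they are.

Things in the scene. Friction and masses are not known exactly. Their poses are not given: they have to be found in the camera images.
- jig: aluminium base plate, 100 x 300 x 15 mm, screwed to the bench (it does not move), with a dark steel V-block at each end; origin at the centre of its underside, on the bench; its y axis runs along its length, along the row of latches and along the tube; z up. Three dark steel bridges stand on it across the tube, their bars 72 x 24 mm (along jig x and y), bar tops 94 mm above the bench; each carries one upright push-down latch, over the jig's centre line
- latch_large_top (a point): large latch: round brass head 44 mm in diameter, 12 mm thick, on a steel stem. Its head's top stands 121 mm above the bench when the latch is fully up and 107 mm when it is fully down on its stop. This point is the centre of the head's top face and moves with the latch. Three bridges stand in a row along the jig, 85 mm between centres; which latch is at which place changes from start to start.
- latch_square_top (a point): square latch: square brass head 30 x 30 mm, 12 mm thick, on a steel stem. Its head's top stands 121 mm above the bench when the latch is fully up and 107 mm when it is fully down on its stop. This point is the centre of the head's top face and moves with the latch. Three bridges stand in a row along the jig, 85 mm between centres; which latch is at which place changes from start to start.
- latch_small_top (a point): small latch: round brass head 20 mm in diameter, 12 mm thick, on a steel stem. Its head's top stands 121 mm above the bench when the latch is fully up and 107 mm when it is fully down on its stop. This point is the centre of the head's top face and moves with the latch. Three bridges stand in a row along the jig, 85 mm between centres; which latch is at which place changes from start to start.
- latch_large (a joint): travel of the large round latch, m: 0 fully up, 0.014 fully down on its firm stop, growing as it is pressed straight down. It starts 0 to 3 mm down. A sliding friction of about 6 N holds it wherever it is left; there is no spring.
- latch_square (a joint): travel of the square latch, m: 0 fully up, 0.014 fully down on its firm stop, growing as it is pressed straight down. It starts 0 to 3 mm down. A sliding friction of about 6 N holds it wherever it is left; there is no spring.
- latch_small (a joint): travel of the small round latch, m: 0 fully up, 0.014 fully down on its firm stop, growing as it is pressed straight down. It starts 0 to 3 mm down. A sliding friction of about 6 N holds it wherever it is left; there is no spring.
- tube_mid (a point): steel tube, 28 mm in diameter, 340 mm long, lying loose in the V-blocks under the bridges along the jig's y axis; this point is its centre, 45 mm above the bench; to be left there
- ferrule_mid (a point): loose brass ferrule (ring), 34 mm in diameter, 45 mm tall, standing on the bench beside the jig; this point is its centre, 22.5 mm up; to be left alone
- stone_mid (a point): loose grey sharpening stone, 50 x 140 x 25 mm, lying on the bench on the far side of the jig; this point is its centre; to be left alone
- knife_mid (a point): loose small knife, wooden handle 100 x 16 x 14 mm with a steel blade, 187 mm long in all, lying on the bench beside the jig; this point is the middle of its handle, 7 mm up; to be left alone

How it is judged:
On the way, in this order (a step that is already met when the one before it is completed fails the run):
1. the large round latch is fully down while the other two are still up (value of joint latch_large above 0.0115 m and value of joint each of latch_square, latch_small below 0.007 m), for 0.1 s.
2. then the square latch is fully down too, while the small one is still up (value of joint each of latch_large, latch_square above 0.0115 m and value of joint latch_small below 0.007 m), for 0.1 s.
3. then the small round latch is fully down too (value of joint each of latch_large, latch_square, latch_small above 0.0115 m), for 0.1 s.
At the end, for the whole second after the job is handed in: all three latches are down at their stops (at least 11.5 of 14 mm), the tube lies in its cradle within 12 mm of where it was, and the ferrule, stone and knife are within 25 mm of where they were (all of step 3 and distance of tube_mid from where it was at the start of the episode below 0.012 m and z of tube_mid in the frame of jig below 0.05 m and distance of each of ferrule_mid, stone_mid, knife_mid from where it was at the start of the episode below 0.025 m); the robot touches nothing.
It fails at once if the square or the small latch is pressed (beyond 7 mm) before the large one is down (value of joint any of latch_square, latch_small above 0.007 m and value of joint latch_large below 0.011 m).
It fails at once if the small latch is pressed (beyond 7 mm) before the square one is down (value of joint latch_small above 0.007 m and value of joint latch_square below 0.011 m).
It fails at once if the tube is lifted or shifted in its cradle (more than 12 mm) (distance of tube_mid from where it was at the start of the episode above 0.012 m).
It fails at once if the ferrule, stone or knife is lifted or pushed away (more than 25 mm) (distance of any of ferrule_mid, stone_mid, knife_mid from where it was at the start of the episode above 0.025 m).
It also fails if it takes over 38 s, if anything falls off the work surface, if the arm or the gripper's body presses on something with over 40 N, if the wrist force passes 120 N, or if a joint passes its speed limit or range.

### The arm

A 6-joint arm with a two-finger parallel gripper is mounted at the origin on the work surface. World frame = base frame: x ahead of the robot, y to its left, z up, the work surface at z = 0. Lengths are in m, angles in rad, forces in N, time in s.
With the tool pointing down it reaches from about 0.3 to 0.875 m from the base axis. Payload 6.4 kg.
Tool frame: the origin (TCP) lies midway between the tips of the shut fingers; the grasp point (between the pads) lies 19 mm behind it (env.hold_point_z is the distance from the TCP to the grasp point, in m); z points along the fingers, y is the direction in which the jaws open and shut (so a half turn about z gives the same grasp; the last joint's range is limited). The gripper opens to 88 mm and grips with 3 to 60 N. Pads are 18 mm wide; open, the fingers measure 123 mm over their backs; the gripper's body (75 mm by 187 mm) begins 45 mm behind the grasp point.
Start: joints at [1.039, 0.181, 1.607, -0, 1.354, -0.206], TCP at [0.184, 0.545, 0.239] pointing down, gripper open.
Joint ranges: [-2.99, 2.99], [-0.89, 2.07], [0.3, 2.58], [-1.14, 4.28], [0, 2.63], [-3.12, 3.12]. Speed limits (rad/s): [2.57, 2.57, 3.01, 3.14, 3.14, 3.14].

### API

Orientations are given as a rotation vector (axis times angle).
In Python, from plant import env, viewer, job_done gives the robot as it stands. The module is installed in compiled form; this text tells all that it offers.
- The arm moves only by the tool arm_command, never from a script. Its arguments are lists of equal length, an entry for each row: "slide": the shift along the tool's x, y, z in units of 30 mm (1.0 is 30 mm), a list of three; "turn": the turn, a rotation vector about the tool's x, y, z in units of 8 degrees (1.0 is 8 degrees), a list of three. In form: {"slide": [[tx, ty, tz], ...], "turn": [[ax, ay, az], ...]}. A call has 1 to 8 rows; each row shifts and turns the commanded pose from where the row before left it, along the tool's axes as they then stand; what a row does not reach is not made up. A row lasts 1/10 s, in which the tool goes at most 50 mm and 8.59 degrees, less where a joint would pass 70% of its speed; a pose out of reach is approached as far as the arm can. A call is refused whole if a number of a shift passes 1 or a number of a turn 1, either way. A call with a gripper value outside its range is refused whole. "grip" is the opening, from 0 (shut) to 1 (fully open), set as the call begins (left out, the last holds). The fingers move at their own pace and stop on an object; the grip force is fixed at half the most. Time passes only in rows, so rows that do not move let the fingers close. It gives the time, the measured TCP pose, the force and the opening at its end, in the units of the state.
- env.get_state(): the state, without advancing time (a new reading comes with each control period).
- viewer.get_image(name): name is "scene" or "top" or "wrist"; returns the picture (384x512x3 uint8, red, green, blue); there is no depth.
- viewer.camera_params(name): a dict with "fx", "fy", "cx", "cy" (pixels), "pose" (4x4, takes a point from camera to world coordinates). Camera axes: x right, y down, z forward; pixel columns grow to the right and rows downward; lengths in m; the calibration is good to about 2 mm. A picture is of the moment at which its call begins: read the wrist's pose just before it. camera_params takes no time and is no camera call; for the wrist camera it gives the pose at the moment of the call.
- job_done(): hands the job in, once; it reports no verdict.
The state is a dict: "time": time; "joint_positions": joint angles; "qvel": joint speeds; "effort": joint torques, N m; "position": TCP position; "orientation": TCP orientation; "contact_force": force on the tool from outside, world axes, zero at the start; "torque": the same for the moment, N m; "opening": finger opening in m.
Only numpy, scipy, OpenCV 4.12 (cv2) and the standard library are available. Lean on these libraries where they do the work, as an engineer would, in place of code of your own. Each camera call takes 0.05 s, during which the arm holds its last target. There are 200 camera calls.

## Working session

There is one attempt and no reset: what is moved stays moved. The work goes in short steps, Python scripts to look and compute and a tool call to move; the robot and the scene stay as the last step left them, time stands still between calls to the robot, and variables do not carry over. Pictures are saved under pics/ and viewed, about 8 in all and at most 12, crops included, and the job is handed in when it is done.

Besides the shell and the picture viewer there is one more tool, called after ">>>" by a JSON object that holds its "method" and its "body". arm_command: Moves the arm, as the interface text tells. Its arguments: {"type":"object","properties":{"slide":{"type":"array","items":{"type":"array","items":{"type":"number"}}},"turn":{"type":"array","items":{"type":"array","items":{"type":"number"}}},"grip":{"type":"number"}},"required":["slide","turn"]}

```bash
mkdir -p pics; python3 - <<'E'
from plant import env, viewer
import cv2,numpy as np
s=env.get_state();print(s['time'],s['position'],s['orientation'],s['opening'])
for n in("scene","top"):
    im=viewer.get_image(n);cv2.imwrite(f'pics/{n}0.png',im[:,:,::-1]);p=viewer.camera_params(n);print(n,p['fx'],p['cx'],p['cy'],np.round(p['pose'],3).tolist())
E
```

```text
0.0 [0.18373319 0.54429791 0.2378322 ] [-5.09377437e-01 -3.09938307e+00  2.49666084e-03] 0.08823479617466162
scene 422.5128582650732 245.2152496370666 192.74484487545254 [[0.886, 0.355, -0.297, 0.775], [0.463, -0.697, 0.548, -0.394], [-0.012, -0.623, -0.782, 0.651], [0.0, 0.0, 0.0, 1.0]]
top 487.89615280053107 264.2372892191199 194.26659403767331 [[-0.017, -0.991, 0.133, 0.444], [-1.0, 0.017, -0.003, 0.01], [0.001, -0.133, -0.991, 1.007], [0.0, 0.0, 0.0, 1.0]]
```

View pics/scene0.png

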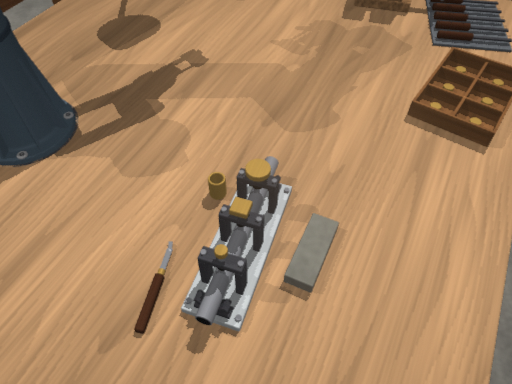

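View pics/top0.png

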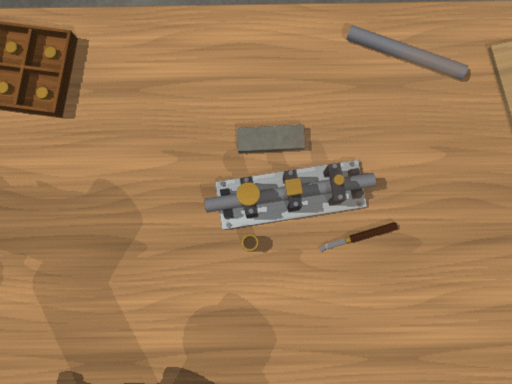

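The latches are, from left to right in the top view: large at about (248,194), square (293,187) and small (339,180). The scene view shows them at (258,168), (240,208) and (221,251). The ferrule, knife and stone are clear of the row.

```bash
cat > h.py <<'E'
import cv2,numpy as np
from scipy.spatial.transform import Rotation as R
def heads(im,seeds,bgr=False):
    hsv=cv2.cvtColor(im,cv2.COLOR_RGB2HSV)
    m=cv2.inRange(hsv,(15,180,110),(30,255,255))
    n,l,st,c=cv2.connectedComponentsWithStats(m)
    out=[]
    for s in seeds:
        k=min((k for k in range(1,n) if st[k,4]>20),key=lambda k:np.hypot(*(c[k]-s)))
        out.append((c[k],st[k].tolist()))
    return out
def ray(p,uv):
    d=p['pose'][:3,:3]@[(uv[0]-p['cx'])/p['fx'],(uv[1]-p['cy'])/p['fy'],1]
    return p['pose'][:3,3],d/np.linalg.norm(d)
def plane(p,uv,z):
    o,d=ray(p,uv);return o+d*(z-o[2])/d[2]
def tri(rs):
    A=sum(np.eye(3)-np.outer(d,d) for o,d in rs);b=sum((np.eye(3)-np.outer(d,d))@o for o,d in rs)
    return np.linalg.solve(A,b)
E
python3 - <<'E'
from plant import env, viewer
from h import *
S={'scene':[(258,168),(240,208),(221,251)],'top':[(248,194),(293,187),(339,180)]}
rs=[[],[],[]];
for n in S:
    p=viewer.camera_params(n);im=cv2.imread(f'pics/{n}0.png')[:,:,::-1].copy()
    for i,(c,st) in enumerate(heads(im,S[n])):
        rs[i].append(ray(p,c));print(n,i,c.round(1),st,plane(p,c,.119).round(4))
    
P=[tri(r) for r in rs];print(np.round(P,4),[np.linalg.norm(P[i+1]-P[i]) for i in(0,1)])
for n in S:
    im=cv2.imread(f'pics/{n}0.png')[:,:,::-1]
    for s in S[n]: print(n, cv2.cvtColor(im[s[1]:s[1]+1,s[0]:s[0]+1].copy(),cv2.COLOR_RGB2HSV))
E
```

```text
Traceback (most recent call last):
  File "h.py", line 9, in heads
    k=min((k for k in range(1,n) if st[k,4]>20),key=lambda k:np.hypot(*(c[k]-s)))
ValueError: min() iterable argument is empty
```

```bash
cat > m.py <<'E'
from plant import env, viewer
from h import *
S={'scene':[(258,168),(240,208),(221,251)],'top':[(248,194),(293,187),(339,180)]}
for n in S:
    im=cv2.imread(f'pics/{n}0.png')[:,:,::-1]
    hs=cv2.cvtColor(im.copy(),cv2.COLOR_RGB2HSV)
    print(n,[hs[s[1],s[0]].tolist() for s in S[n]], hs[300,300],hs[S[n][0][1]+14,S[n][0][0]])
rs=[[],[],[]]
for n in S:
    p=viewer.camera_params(n);im=cv2.imread(f'pics/{n}0.png')[:,:,::-1].copy()
    for i,(c,st) in enumerate(heads(im,S[n])):
        rs[i].append(ray(p,c));print(n,i,c.round(1),st,plane(p,c,.119).round(4))
P=[tri(r) for r in rs];print(np.round(P,4),[np.linalg.norm(P[i+1]-P[i]) for i in(0,1)])
E
sed -i 's/(15,180,110)/(14,205,90)/' h.py; python3 m.py
```

```text
scene [[20, 150, 196], [20, 150, 189], [20, 150, 191]] [ 15 113 196] [16 61 63]
top [[20, 173, 168], [20, 166, 160], [19, 160, 161]] [ 15 127 181] [150  14  73]Traceback (most recent call last):
  File "m.py", line 11, in <module>
    for i,(c,st) in enumerate(heads(im,S[n])):
                              ~~~~~^^^^^^^^^
  File "h.py", line 9, in heads
    k=min((k for k in range(1,n) if st[k,4]>20),key=lambda k:np.hypot(*(c[k]-s)))
ValueError: min() iterable argument is empty
```

```bash
sed -i 's/(14,205,90)/(18,138,145)/' h.py; python3 m.py
```

```text
scene [[20, 150, 196], [20, 150, 189], [20, 150, 191]] [ 15 113 196] [16 61 63]
top [[20, 173, 168], [20, 166, 160], [19, 160, 161]] [ 15 127 181] [150  14  73]
scene 0 [257.5 167.8] [246, 159, 24, 19, 357] [0.5665 0.0358 0.119 ]
scene 1 [240.5 205.6] [230, 197, 22, 18, 254] [ 0.5783 -0.0474  0.119 ]
scene 2 [220.6 249.6] [215, 245, 12, 10, 100] [ 0.5899 -0.1313  0.119 ]
top 0 [247.8 193.5] [237, 183, 23, 22, 397] [0.5658 0.0376 0.119 ]
top 1 [293.3 186.2] [285, 178, 17, 17, 223] [ 0.578  -0.0463  0.119 ]
top 2 [338.7 179.1] [334, 175, 10, 9, 70] [ 0.5899 -0.1304  0.119 ]
[[ 0.5659  0.0375  0.117 ]
 [ 0.578  -0.0465  0.1178]
 [ 0.5898 -0.1307  0.1182]] [np.float64(0.08485768888737308), np.float64(0.08505082389513965)]
```

>>> {"method": "arm_command", "body": {"slide": [[-0.97,-0.66,0],[-0.97,-0.66,0],[-0.97,-0.66,0],[-0.97,-0.66,0],[-0.97,-0.66,0],[-0.97,-0.66,0],[-0.97,-0.66,0],[-0.97,-0.66,0]], "turn": [[0,0,0],[0,0,0],[0,0,0],[0,0,0],[0,0,0],[0,0,0],[0,0,0],[0,0,0]], "grip": 0}}

```text
time: 0.9
position: [0.3543, 0.3188, 0.2384]
orientation: [-0.509, -3.1, 0.0]
contact_force: [0.3, 0.2, -0.2]
opening: 0.0261
```

>>> {"method": "arm_command", "body": {"slide": [[-0.97,-0.66,0],[-0.97,-0.66,0],[-0.97,-0.66,0],[-0.97,-0.66,0],[-0.97,-0.66,0],[-0.97,-0.66,0],[-0.97,-0.66,0],[0,0,0]], "turn": [[0,0,0],[0,0,0],[0,0,0],[0,0,0],[0,0,0],[0,0,0],[0,0,0],[0,0,0]]}}

```text
time: 1.7
position: [0.5043, 0.1206, 0.2384]
orientation: [0.516, 3.099, -0.002]
contact_force: [-0.3, -0.5, 0.1]
opening: 0.0005
```

```bash
cat > go.py <<'E'
import sys
from plant import env
from h import *
s=env.get_state();t=np.array(eval(sys.argv[1]));Rm=R.from_rotvec(s['orientation'])
print('t',s['time'],'pos',s['position'].round(4),'F',np.round(s['contact_force'],1),'open',s['opening'])
print('R',Rm.as_matrix().round(4).tolist(),'units',(Rm.inv().apply(t-s['position'])/.03).round(3))
E
python3 go.py "[.566,.037,.150]"
```

```text
t 1.7 pos [0.5043 0.1206 0.2384] F [-0.3 -0.5  0.1] open 0.0005092527038741696
R [[-0.9461, 0.3239, 0.0002], [0.3239, 0.9461, -0.001], [-0.0005, -0.0009, -1.0]] units [-2.846 -1.967  2.949]
```

Next, move over the large latch at z = 0.15.

>>> {"method": "arm_command", "body": {"slide": [[-0.7,-0.5,0],[-0.7,-0.5,0],[-0.7,-0.5,0],[-0.75,-0.47,0],[0,0,0.9],[0,0,1],[0,0,1],[0,0,0]], "turn": [[0,0,0],[0,0,0],[0,0,0],[0,0,0],[0,0,0],[0,0,0],[0,0,0],[0,0,0]]}}

```text
time: 2.5
position: [0.5608, 0.0415, 0.1471]
orientation: [-0.507, -3.091, -0.0]
contact_force: [-0.1, 0.5, 0.2]
opening: 0.0004
```

```bash
python3 go.py "[.566,.037,.108]"; python3 - <<'E'
from plant import viewer
import cv2
cv2.imwrite('pics/s1.png',cv2.resize(viewer.get_image('scene')[120:320,130:350,::-1],None,fx=3,fy=3)[:600])
E
```

```text
t 2.5 pos [0.5608 0.0415 0.1471] F [-0.1  0.5  0.2] open 0.0003644600383576309
R [[-0.9475, 0.3197, -0.0092], [0.3197, 0.9475, 0.0015], [0.0092, -0.0015, -1.0]] units [-0.225 -0.085  1.301]
```

View pics/s1.png

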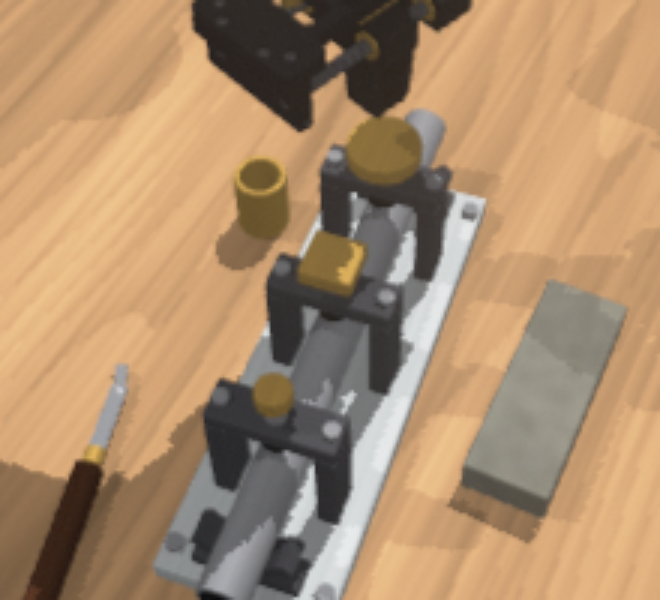

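The closed fingers are above the large head (about (385,150) in the crop) and clear of everything else. Next: a small correction, then press in slow steps.

>>> {"method": "arm_command", "body": {"slide": [[-0.2,-0.08,0],[0,0,0.3],[0,0,0.3],[0,0,0.2],[0,0,0.2],[0,0,0.1],[0,0,0.1],[0,0,0]], "turn": [[0,0,0],[0,0,0],[0,0,0],[0,0,0],[0,0,0],[0,0,0],[0,0,0],[0,0,0]]}}

```text
time: 3.35
position: [0.5694, 0.0362, 0.1156]
orientation: [-0.509, -3.1, 0.0]
contact_force: [0.3, -0.2, -0.5]
opening: 0.0006
```

>>> {"method": "arm_command", "body": {"slide": [[0,0,0.1],[0,0,0.1],[0,0,0]], "turn": [[0,0,0],[0,0,0],[0,0,0]]}}

```text
time: 3.65
position: [0.5697, 0.0361, 0.1098]
orientation: [0.509, 3.1, 0.0]
contact_force: [-0.3, -0.3, 1.2]
opening: 0.0003
```

>>> {"method": "arm_command", "body": {"slide": [[0,0,0.05],[0,0,0.05],[0,0,0]], "turn": [[0,0,0],[0,0,0],[0,0,0]]}}

```text
time: 3.95
position: [0.5697, 0.0361, 0.1073]
orientation: [0.509, 3.1, 0.0]
contact_force: [-2.9, 1.1, 7.2]
opening: 0.0004
```

>>> {"method": "arm_command", "body": {"slide": [[0,0,0.05],[0,0,0.05],[0,0,0]], "turn": [[0,0,0],[0,0,0],[0,0,0]]}}

```text
time: 4.25
position: [0.57, 0.0361, 0.1072]
orientation: [0.509, 3.099, -0.001]
contact_force: [-12.3, 1.1, 26.9]
opening: 0.0005
```

```bash
python3 go.py "[.566,.037,.150]"; python3 - <<'E'
from plant import viewer
import cv2
cv2.imwrite('pics/s2.png',cv2.resize(viewer.get_image('scene')[120:260,180:330,::-1],None,fx=4,fy=4))
E
```

```text
t 4.25 pos [0.57   0.0361 0.1072] F [-12.3   1.1  26.9] open 0.0004910130028642594
R [[-0.9476, 0.3196, 0.0009], [0.3196, 0.9476, -0.0005], [-0.001, -0.0002, -1.0]] units [ 0.136 -0.015 -1.428]
```

View pics/s2.png

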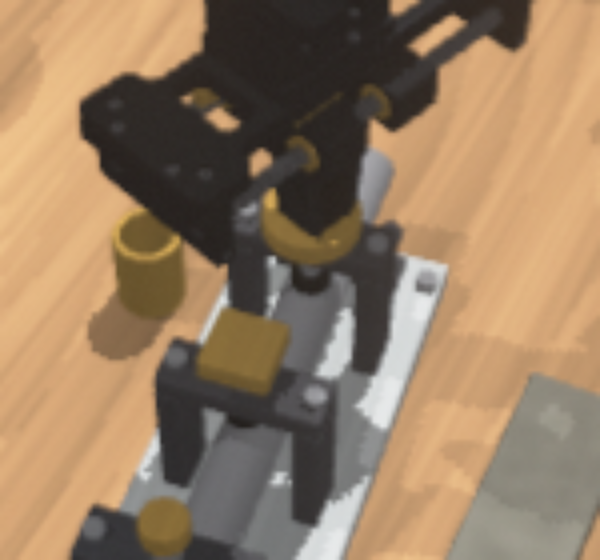

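The finger is centred on the large head, which sits on its stop: tip height is 107.2 mm and the force has climbed to 27 N. Lifting and moving to the square latch.

>>> {"method": "arm_command", "body": {"slide": [[0,0,-0.5],[0,0,-1],[-0.4,-0.85,0],[-0.4,-0.84,0],[-0.35,-0.84,0],[0,0,0],[0,0,0]], "turn": [[0,0,0],[0,0,0],[0,0,0],[0,0,0],[0,0,0],[0,0,0],[0,0,0]]}}

```text
time: 5.0
position: [0.5779, -0.0471, 0.1486]
orientation: [-0.512, -3.1, -0.001]
contact_force: [0.4, -0.5, -0.4]
opening: 0.0003
```

```bash
python3 go.py "[.578,-.0467,.107]"
```

```text
t 5.0 pos [ 0.5779 -0.0471  0.1486] F [ 0.4 -0.5 -0.4] open 0.00032294928367322564
R [[-0.9469, 0.3215, 0.0], [0.3215, 0.9469, 0.0004], [0.0001, 0.0004, -1.0]] units [1.000e-03 1.300e-02 1.386e+00]
```

>>> {"method": "arm_command", "body": {"slide": [[0,0,0.4],[0,0,0.3],[0,0,0.2],[0,0,0.2],[0,0,0.15],[0,0,0.1],[0,0,0.05],[0,0,0]], "turn": [[0,0,0],[0,0,0],[0,0,0],[0,0,0],[0,0,0],[0,0,0],[0,0,0],[0,0,0]]}}

```text
time: 5.8
position: [0.5773, -0.0458, 0.1073]
orientation: [-0.508, -3.098, -0.001]
contact_force: [-7.1, 2.7, 10.6]
opening: 0.0007
```

>>> {"method": "arm_command", "body": {"slide": [[0,0,0.05],[0,0,0.05],[0,0,0]], "turn": [[0,0,0],[0,0,0],[0,0,0]]}}

```text
time: 6.1
position: [0.5775, -0.0459, 0.1071]
orientation: [-0.507, -3.099, -0.0]
contact_force: [-15.7, 3.8, 30.4]
opening: 0.0003
```

>>> {"method": "arm_command", "body": {"slide": [[0,0,-0.5],[0,0,-1],[-0.45,-0.85,0],[-0.45,-0.85,0],[-0.4,-0.84,0],[0,0,0],[0,0,0]], "turn": [[0,0,0],[0,0,0],[0,0,0],[0,0,0],[0,0,0],[0,0,0],[0,0,0]]}}

```text
time: 6.8
position: [0.5903, -0.1315, 0.1482]
orientation: [-0.511, -3.099, -0.001]
contact_force: [-0.1, 0.6, 0.3]
opening: 0.0005
```

```bash
python3 go.py "[.590,-.1307,.107]"; python3 - <<'E'
from plant import viewer
import cv2
cv2.imwrite('pics/s3.png',cv2.resize(viewer.get_image('scene')[140:290,170:320,::-1],None,fx=4,fy=4))
E
```

```text
t 6.8 pos [ 0.5903 -0.1315  0.1482] F [-0.1  0.6  0.3] open 0.0005358150014733622
R [[-0.947, 0.3211, -0.0005], [0.3211, 0.947, 0.0006], [0.0007, 0.0004, -1.0]] units [0.017 0.021 1.375]
```

View pics/s3.png

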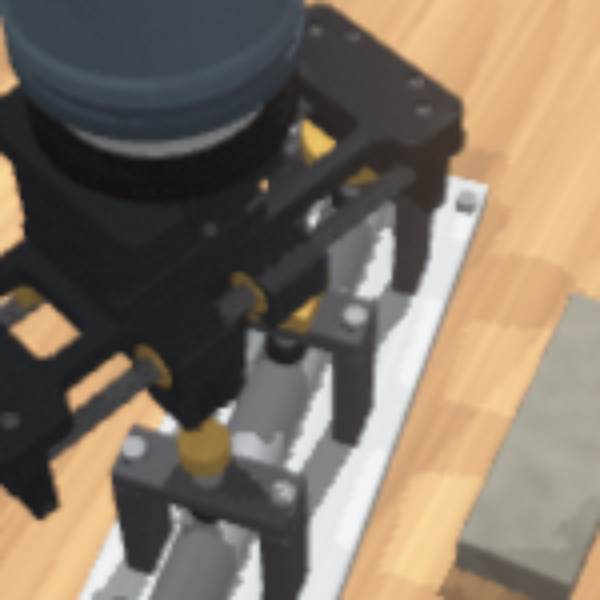

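The finger is directly above the small head (205,445 in the crop), which still stands up. The other two heads are low on their bars. Pressing the small latch.

>>> {"method": "arm_command", "body": {"slide": [[0,0,0.4],[0,0,0.3],[0,0,0.2],[0,0,0.2],[0,0,0.15],[0,0,0.1],[0,0,0.05],[0,0,0]], "turn": [[0,0,0],[0,0,0],[0,0,0],[0,0,0],[0,0,0],[0,0,0],[0,0,0],[0,0,0]]}}

```text
time: 7.65
position: [0.5901, -0.1306, 0.1074]
orientation: [-0.508, -3.099, -0.001]
contact_force: [-6.5, 3.7, 10.7]
opening: 0.0002
```

>>> {"method": "arm_command", "body": {"slide": [[0,0,0.05],[0,0,0.05],[0,0,0]], "turn": [[0,0,0],[0,0,0],[0,0,0]]}}

```text
time: 7.95
position: [0.5903, -0.1307, 0.1071]
orientation: [-0.508, -3.099, -0.0]
contact_force: [-13.7, 6.5, 26.8]
opening: 0.0003
```

>>> {"method": "arm_command", "body": {"slide": [[0,0,-0.5],[0,0,-1],[0,0,-1],[0,0,-1],[0.9,0,-0.5],[0.9,0,0],[0.9,0,0],[0.9,0,0]], "turn": [[0,0,0],[0,0,0],[0,0,0],[0,0,0],[0,0,0],[0,0,0],[0,0,0],[0,0,0]]}}

```text
time: 8.75
position: [0.4873, -0.0965, 0.2237]
orientation: [0.509, 3.1, -0.0]
contact_force: [0.2, -0.1, -0.6]
opening: 0.0004
```

>>> {"method": "arm_command", "body": {"slide": [[0.9,0,0],[0.9,0,0],[0.9,0,0],[0,0,0],[0,0,0]], "turn": [[0,0,0],[0,0,0],[0,0,0],[0,0,0],[0,0,0]]}}

```text
time: 9.25
position: [0.4118, -0.0711, 0.2241]
orientation: [0.509, 3.098, -0.001]
contact_force: [1.0, -0.3, 0.1]
opening: 0.0011
```

```bash
python3 go.py "[.5,0,.2]"; python3 - <<'E'
from plant import viewer
import cv2
cv2.imwrite('pics/s4.png',cv2.resize(viewer.get_image('scene')[120:345,120:350,::-1],None,fx=2.6,fy=2.6))
cv2.imwrite('pics/t4.png',viewer.get_image('top')[:,:,::-1])
E
```

```text
t 9.25 pos [ 0.4118 -0.0711  0.2241] F [ 1.  -0.3  0.1] open 0.0010803579868083916
R [[-0.9474, 0.3201, 0.0016], [0.3201, 0.9474, -0.0007], [-0.0017, -0.0002, -1.0]] units [-2.026  3.187  0.805]
```

View pics/s4.png

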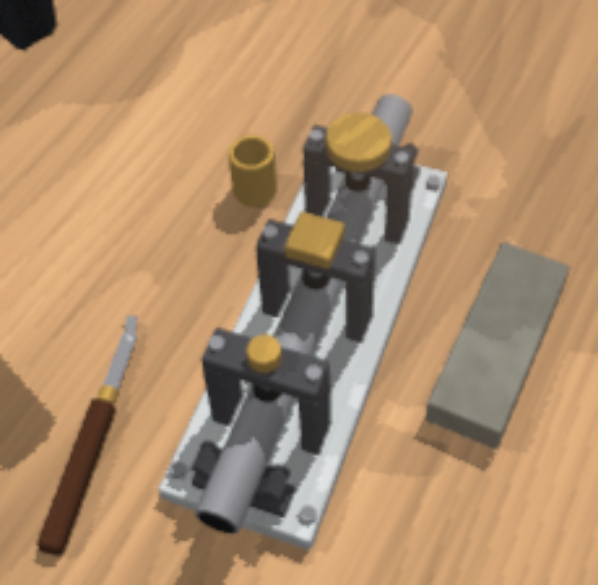

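View pics/t4.png

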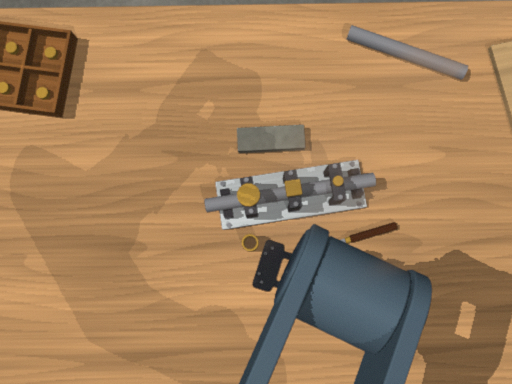

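All three heads are low on their bars in the scene crop, at (360,140), (315,238) and (263,352). The tube, ferrule, stone and knife are where they were. A last check of the head heights comes before handing in.

```bash
python3 - <<'E'
from plant import viewer
from h import *
S={'scene':[(258,173),(241,211),(221,255)],'top':[(248,194),(293,187),(338,181)]};rs=[[],[],[]]
for n in S:
    p=viewer.camera_params(n)
    for i,(c,st) in enumerate(heads(viewer.get_image(n).copy(),S[n])): rs[i].append(ray(p,c));print(n,i,c.round(1),st[4])
print(np.round([tri(r) for r in rs],4))
E
```

```text
scene 0 [257.4 172.5] 348
scene 1 [240.7 210.3] 250
scene 2 [221.  254.4] 98
top 0 [248.  194.4] 389
top 1 [292.9 187.2] 219
top 2 [337.7 180.3] 79
[[ 0.5659  0.0376  0.1051]
 [ 0.578  -0.0465  0.1052]
 [ 0.5898 -0.1309  0.1048]]
```

```bash
python3 -c "
from plant import job_done
print(job_done())"
```

```text
the job is handed in; nothing more can be done
None
```

I pressed the three latches down in the required order (large round, square, small round) with the closed fingers. I then backed the arm off and handed the job in at about 9.5 s of the 38 s allowed. No verdict is reported on hand-in.

- **Each press:** every latch stopped at a tip height of 107.1–107.2 mm, which matches the 107 mm stop. The upward force was about 27–30 N, below the 40 N and 120 N limits.
- **Final heights:** the cameras put all three heads at 104.8–105.2 mm, about 2 mm below the stated 107 mm. That is about the size of the stated calibration error, and all three agree with each other.
- **Other things:** in the final pictures the tube, ferrule, stone and knife look unmoved. I judged these by eye and did not measure their positions. In the top view the arm hid part of the knife.

No check failed. The one disagreement is that 2 mm offset. The large latch was also pressed about 4 mm off-centre, which is well within its 44 mm head.

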